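Unlock the tea maker's infuser and stand it in the drip dish

TASK

The tea is brewed, so take the infuser out of the tea maker: turn its square grip anticlockwise (seen from above), on past the springy click of the catch to the solid stop, then lift it straight out. Set it down gently, upright, in the empty round drip dish on the tray and let go, leaving the glasses and the other things on the table where they are.

Things in the scene. Friction and masses are not known exactly. Their poses are not given: they have to be found in the camera images.
- infuser: Tea infuser locked in the top of the tea maker: steel basket (52 mm diameter, 55 mm long) under a round steel cap (88 mm diameter, 6 mm thick) with a black square grip on top (34 x 34 mm, 36 mm tall, flats facing its x and y). About 0.3 kg, 97 mm tall. Origin: centre of the basket's underside, z up; cap underside at 55 mm, grip from 61 to 97 mm. 2 to 3 mm of sideways play while locked.
- infuser_grip (a point): Point on the axis of the infuser's square grip, 85 mm above the infuser's origin (12 mm under the grip's top): where to put the TCP. Axes as the infuser's.
- infuser_lugs (a point): On the infuser's axis, 41 mm up, level with its two hidden locking lugs (at +x and -x, 35 mm out). Turn anticlockwise 1.7 to 2.3 rad to unlock (how far is not visible: feel for it). About 1 rad before the end a sprung catch gives way at some 0.2 to 0.5 N m; then a solid stop. It lifts out at the stop or up to 0.3 rad short of it; before that it rises only 2 mm.
- brewer: Low steel tea maker fixed to the table: dark base 170 x 170 x 50 mm, drum 120 mm in diameter above it, collar 100 mm in diameter with its top 150 mm above the table; the infuser sits in its middle, cap on the collar. Spout towards -x (135 mm high, to 115 mm from the axis), black handle towards +x (122 mm high). Origin: centre of the base's underside.
- dish: Empty round steel drip dish standing on the tray: flat floor about 100 mm across, 4 mm thick, low sloping rim 126 mm across and 11 mm high. Loose, 0.45 kg. Origin: centre of its underside.
- tray: Round brass tray 330 mm across, 6 mm thick with a low rolled rim (13 mm high), fixed to the table. Origin: centre of its underside.
- glass_a: Drinking glass of amber tea (rigid, solid in the simulation), 60 mm across the rim, 44 mm at the foot, 85 mm tall, standing on the tray. Origin: centre of its underside. A bystander.
- glass_b: Drinking glass of amber tea (rigid, solid in the simulation), 60 mm across the rim, 44 mm at the foot, 85 mm tall, standing on the tray. Origin: centre of its underside. A bystander.
- glass_c: Drinking glass of amber tea (rigid, solid in the simulation), 60 mm across the rim, 44 mm at the foot, 85 mm tall, standing on the tray. Origin: centre of its underside. A bystander.
- sugar_bowl: Blue sugar bowl on the tray, 68 mm across, 53 mm tall with its sugar lumps. Origin: centre of its underside. A bystander.
- caddy: Green tea jar with a steel cap, 66 mm diameter, 110 mm tall, behind the tea maker. Origin: centre of its underside. A bystander.
- spoon: Steel spoon, 140 mm long, lying flat in front of the tea maker. A bystander.
There are look-alikes about, which are no part of the job. Several things have the shape of the dish; the one meant has the colours described above.

How it is judged (in metres and radians):
On the way:
1. the infuser is lifted out of the tea maker, upright (its basket clear of the collar) (z of infuser in the frame of brewer above 0.152 m and angle between infuser's own z axis and vertical below 0.35 rad), for 0.1 s.
At the end, for the whole second after the job is handed in: The infuser stands still and upright (0.09 rad) on the floor of the drip dish (axes within 24 mm, its foot 1 to 9 mm above the dish's underside); the dish lies flat (0.09 rad) on the tray, within 120 mm of its centre and its underside over 3 mm above the table (horizontal distance between infuser and dish below 0.024 m and angle between each of infuser, dish's own z axis and vertical below 0.09 rad and z of infuser in the frame of dish between 0.001 and 0.009 m and horizontal distance between dish and tray below 0.12 m and height (world z) of dish above 0.003 m and linear speed of infuser below 0.02 m/s); the robot touches nothing.
It fails at once if a glass is knocked over or pushed away (tilted over 0.35 rad or moved over 40 mm) (angle between any of glass_a, glass_b, glass_c's own z axis and vertical above 0.35 rad or distance of any of glass_a, glass_b, glass_c from where it was at the start of the episode above 0.04 m).
It fails at once if the sugar bowl or tea jar is knocked over or pushed away (tilted over 0.35 rad or moved over 40 mm) (angle between any of sugar_bowl, caddy's own z axis and vertical above 0.35 rad or distance of any of sugar_bowl, caddy from where it was at the start of the episode above 0.04 m).
It fails at once if the spoon is pushed away (moved over 40 mm) (distance of spoon from where it was at the start of the episode above 0.04 m).
It fails at once if the infuser is dropped or slammed into the dish (arrives within 20 mm of its floor at over 0.4 m/s) (horizontal distance between infuser and dish below 0.06 m and z of infuser in the frame of dish below 0.024 m and linear speed of infuser above 0.4 m/s).
It also fails if it takes over 72 s, if anything falls off the work surface, if the arm or the gripper's body presses on something with over 40 N, if the wrist force passes 120 N, or if a joint passes its speed limit or range.

ROBOT

A 7-joint arm with a two-finger parallel gripper is mounted at the origin on the work surface. World frame = base frame: x ahead of the robot, y to its left, z up, the work surface at z = 0. Lengths are in mm, angles in rad, forces in N, time in s.
With the tool pointing down it reaches from about 400 to 750 mm from the base axis. Payload 19.5 kg.
Tool frame: the origin (TCP) lies between the finger pads, 19 mm behind the fingertips; this is the grasp point; z points along the fingers, y is the line along which they close (so a half turn about z gives the same grasp; the last joint's range is limited). The gripper opens to 85 mm and grips with 20 to 120 N. Pads are 22 mm wide; open, the fingers measure 114 mm over their backs; the gripper's body (76 mm by 85 mm) begins 54 mm behind the grasp point. The pads swing forward as they close: fully open they stand 13 mm farther back than shut.
Start: joints at [1.231, 0.707, -0.028, 1.485, 0.022, 0.951, -0.075], TCP at [168.709, -549.668, 249.968] pointing down, gripper open.
Joint ranges: [-2.71, 2.71], [-0.32, 2.16], [-1.57, 1.52], [0, 2.45], [-1.46, 4.6], [0, 2.02], [-2.83, 2.83]. Speed limits (rad/s): [1.89, 1.89, 2.57, 2.57, 3.01, 3.01, 3.01].

INTERFACE

Orientations are given as [roll, pitch, yaw] about the fixed x, y, z axes, in that order (R = Rz(yaw) Ry(pitch) Rx(roll)).
In Python, from station import env gives the robot as it stands.
- The arm moves only by the tool carry_out, never from a script. Its arguments are lists of equal length, an entry for each row: "fingers": the opening, from 0 (shut) to 1 (fully open); "dp": the shift along the tool's x, y, z in cm, a list of three; "turn": the turn about the tool's z in degrees. A call has exactly 5 rows; each row is the pose to reach, as a shift and turn from the pose commanded when the call began, along the tool's axes at that moment; what a row does not reach only later rows make up. A row lasts 1/12 s, in which the tool goes at most 41.7 mm and 7.16 degrees, less where a joint would pass 70% of its speed; a pose out of reach is approached as far as the arm can. A call with a gripper value outside its range is refused whole. The fingers move at their own pace and stop on an object; "grip_force" is the grip in N (left out, the last holds). Time passes only in rows, so rows that repeat a pose let the fingers close, or fill a call up. It gives the time, the measured TCP pose, the force, the opening and the grip force at its end, in the units of the state.
- env.get_obs(): the state, without advancing time (a new reading comes with each control period).
- env.capture(name): name is "scene" or "side" or "wrist"; returns the picture (420x560x3 uint8, blue, green, red); there is no depth.
- env.calibration(name): a dict with "vertical_fov" (degrees; the focal length in pixels is half the picture's height over the tangent of half this angle, whatever the lens; pixels are square), "cx", "cy" (the principal point, pixels), "xyz" and "rotation" of the camera in the world. Camera axes: x right, y up, looking along -z (the intrinsics and any distortion apply to the point x, -y, -z); pixel columns grow to the right and rows downward; lengths in mm; the calibration is good to about 2 mm. A picture is of the moment at which its call begins: read the wrist's pose just before it. calibration takes no time and is no camera call; for the wrist camera it gives the pose at the moment of the call.
- env.close_job(): hands the job in; it is judged then, once.
The state is a dict: "t": time; "qpos": joint angles; "joint_velocities": joint speeds; "effort": joint torques, N m; "tcp_pos": TCP position; "orientation": TCP orientation; "contact_force": force on the tool from outside, world axes, zero at the start; "torque": the same for the moment, N m; "grip_width": finger opening in mm; "finger_force": force on a finger pad.
Only numpy, scipy, OpenCV 4.12 (cv2) and the standard library are available. Lean on these libraries where they do the work, as an engineer would, in place of code of your own. Each camera call takes 0.05 s, during which the arm holds its last target. There are 200 camera calls.

## Working session

There is one attempt and no reset: what is moved stays moved. The work goes in short steps, Python scripts to look and compute and a tool call to move; the robot and the scene stay as the last step left them, time stands still between calls to the robot, and variables do not carry over. Pictures are saved under pics/ and viewed, at most 10 in all, crops included, and the job is handed in when it is done.

Besides the shell and the picture viewer there is one more tool, called after ">>>" as name([rows], argument=value, ...), one row to a line, values as JSON. carry_out: Moves the arm, as the interface text tells. Its arguments: {"type":"object","properties":{"fingers":{"type":"array"},"dp":{"type":"array"},"turn":{"type":"array"},"grip_force":{"type":"number"}},"required":["fingers","dp","turn"]}

```bash
mkdir -p pics
python3 - <<'E'
from station import env
import cv2,numpy as np
o=env.get_obs();print({k:np.round(v,3).tolist() for k,v in o.items()})
a=env.capture("scene");b=env.capture("side")
cv2.imwrite("pics/scene0.png",a);cv2.imwrite("pics/side0.png",b)
for n in("scene","side","wrist"):print(n,env.calibration(n))
E
```

```text
{'t': 0.0, 'qpos': [1.231, 0.707, -0.028, 1.485, 0.022, 0.951, -0.076], 'joint_velocities': [0.001, 0.002, 0.001, 0.001, 0.001, 0.002, -0.001], 'effort': [0.0, -88.322, 1.235, -23.616, 0.017, 0.007, -0.0], 'tcp_pos': [168.668, -549.45, 249.544], 'orientation': [-3.141, 0.0, 0.298], 'contact_force': [-0.943, -0.847, -0.356], 'torque': [-0.018, -0.045, -0.041], 'finger_force': 0.0, 'grip_width': 85.768}
scene {'vertical_fov': 45.37528929397189, 'cx': 279.7114770501665, 'cy': 202.97337164675636, 'xyz': array([1269.36325316,  813.96601393,  869.50587071]), 'rotation': array([ 0.9913216 , -0.00870496,  2.35163699])}
side {'vertical_fov': 51.24779939011603, 'cx': 287.47955720407566, 'cy': 201.838999325915, 'xyz': array([-27.3192652 , 648.89537576, 938.28971175]), 'rotation': array([ 0.76053211,  0.02142591, -2.46349159])}
wrist {'vertical_fov': 68.27146277813932, 'cx': 284.5138523102696, 'cy': 214.5694116575527, 'xyz': array([ 237.14441084, -528.7405106 ,  373.88305443]), 'rotation': array([-2.85158188e-01,  4.45492491e-04, -1.27308689e+00])}
```

View pics/scene0.png

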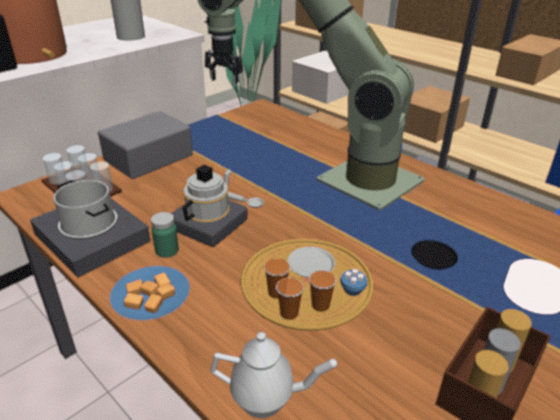

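View pics/side0.png

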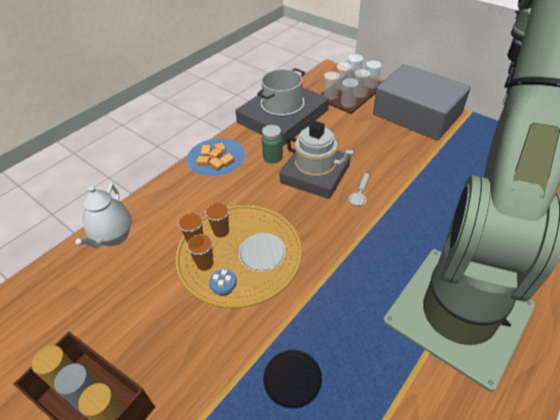

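The scene view shows the black square grip on the tea maker at about (205,173), seen at (317,129) in the side view. Dish candidates in the scene view:
- Steel disc on the tray, (311,262); side (262,252).
- Black disc on the runner, (434,255).
- White disc, (538,286).
- Blue plate with orange cubes, (150,291).

The steel one on the tray fits the description: it is steel, empty and on the brass tray. I'll confirm it in an enlarged crop while I measure.

```bash
cat > h.py <<'E'
import numpy as np,cv2
from scipy.spatial.transform import Rotation as Ro
def ray(cal,uv,H=420):
    f=H/2/np.tan(np.radians(cal["vertical_fov"])/2)
    R=Ro.from_euler("xyz",cal["rotation"]).as_matrix()
    d=R@np.array([(uv[0]-cal["cx"])/f,-(uv[1]-cal["cy"])/f,-1]);return np.array(cal["xyz"]),d/np.linalg.norm(d)
def plane(cal,uv,z):
    c,d=ray(cal,uv);return c+d*(z-c[2])/d[2]
def tri(cs,uvs):
    A=np.zeros((3,3));b=np.zeros(3)
    for c,u in zip(cs,uvs):
        o,d=ray(c,u);P=np.eye(3)-np.outer(d,d);A+=P;b+=P@o
    x=np.linalg.solve(A,b);return x,[np.linalg.norm(np.cross(x-ray(c,u)[0],ray(c,u)[1])) for c,u in zip(cs,uvs)]
def proj(cal,p,H=420):
    f=H/2/np.tan(np.radians(cal["vertical_fov"])/2)
    q=Ro.from_euler("xyz",cal["rotation"]).as_matrix().T@(np.array(p)-cal["xyz"])
    return np.array([cal["cx"]-f*q[0]/q[2],cal["cy"]+f*q[1]/q[2]])
E
python3 - <<'E'
from station import env
from h import *
a=cv2.imread("pics/scene0.png");b=cv2.imread("pics/side0.png")
ca,cb=env.calibration("scene"),env.calibration("side")
def big(im,box,f):
    x,y,w,h=box
    m=np.zeros(im.shape[:2],np.uint8);m[y:y+h,x:x+w]=f(im[y:y+h,x:x+w].astype(int))
    n,l,s,c=cv2.connectedComponentsWithStats(m);i=1+np.argmax(s[1:,4])
    return c[i],s[i],(l==i)
blk=lambda p:(p.max(2)<60).astype(np.uint8)
for im,c,box in((a,ca,(190,160,30,22)),(b,cb,(305,120,26,19))):
    g=big(im,box,blk);print("grip",g[0],g[1])
ga=big(a,(190,160,30,22),blk)[0];gb=big(b,(305,120,26,19),blk)[0];print(tri((ca,cb),(ga,gb)))
gry=lambda p:((p.max(2)-p.min(2)<30)&(p.min(2)>110)).astype(np.uint8)
for im,c,box in((a,ca,(280,240,62,45)),(b,cb,(232,228,60,48))):
    g=big(im,box,gry);print("dish",g[0],g[1])
    pts=np.argwhere(g[2])[:,::-1];hull=cv2.convexHull(pts.astype(np.int32))
    w=np.array([plane(c,p[0],15)[:2] for p in hull]);print(cv2.minEnclosingCircle(w.astype(np.float32)))
    brass=None
cr=lambda im,x,y,w,h:cv2.resize(im[y:y+h,x:x+w],(400,300),interpolation=cv2.INTER_CUBIC)
cv2.imwrite("pics/crop.png",np.vstack([np.hstack([cr(a,160,150,120,90),cr(b,265,110,120,90)]),np.hstack([cr(a,250,230,120,90),cr(b,200,205,120,90)])]))
E
```

```text
grip [204.12698413 173.13756614] [197 166  15  16 189]
grip [314.67420814 127.86425339] [305 120  19  18 221]
(array([ 558.37861699, -175.23066182,  180.20250105]), [np.float64(0.5508523525342316), np.float64(0.5508523525341962)])
dish [310.09090909 260.57042957] [ 288  247   47   31 1001]
((478.1842346191406, 155.67604064941406), 62.45191192626953)
dish [261.76142132 251.55620015] [ 239  233   47   38 1379]
((481.0855407714844, 157.29544067382812), 61.821929931640625)
```

View pics/crop.png

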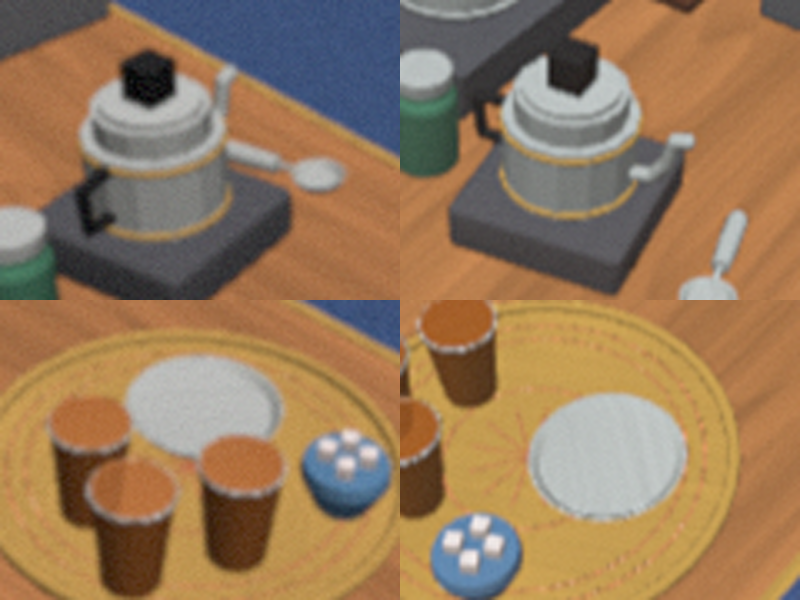

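The crop confirms it. The steel disc on the brass tray is empty, with a low rim (crop 205,408 and 607,455), and the black grip sits on the steel cap (crop 148,78 and 573,67). Now moving over the grip.

>>> carry_out([
  [3.6,-1.8,0],
  [7.2,-3.6,0],
  [10.8,-5.4,0],
  [14.4,-7.2,0],
  [18,-9,0],
], fingers=[1,1,1,1,1], turn=[0,0,0,0,0])

```text
t: 0.52
tcp_pos: [315.3, -409.2, 249.9]
orientation: [-3.141, 0.0, 0.297]
contact_force: [0.6, -1.4, -0.2]
grip_width: 85.4
finger_force: 0.0
```

>>> carry_out([
  [3.6,-1.8,0],
  [7.2,-3.6,0],
  [10.8,-5.4,0],
  [14.4,-7.2,0],
  [18,-9,0],
], fingers=[1,1,1,1,1], turn=[0,0,0,0,0])

```text
t: 0.93
tcp_pos: [461.2, -270.2, 249.9]
orientation: [-3.141, 0.0, 0.298]
contact_force: [0.7, -1.0, 0.7]
grip_width: 85.5
finger_force: 0.0
```

>>> carry_out([
  [3.6,-1.8,0],
  [7.2,-3.6,0],
  [10.8,-5.4,0],
  [12.2,-6.3,0],
  [12.2,-6.3,0],
], fingers=[1,1,1,1,1], turn=[0,0,0,0,0])

```text
t: 1.35
tcp_pos: [560.5, -171.6, 249.2]
orientation: [-3.14, -0.001, 0.303]
contact_force: [0.1, 0.5, -0.6]
grip_width: 85.0
finger_force: 0.0
```

Run:
```python
from station import env
from h import *
o=env.get_obs();print(o["t"],o["tcp_pos"],o["orientation"],np.round(o["qpos"],3))
c=env.calibration("wrist");w=env.capture("wrist");cv2.imwrite("pics/w1.png",w);print(c)
import json;json.dump({k:np.array(v).tolist() for k,v in c.items()},open("w1.json","w"))
```

```text
1.35 [ 560.46494997 -171.61516666  249.16481578] [-3.13954197e+00 -5.90627764e-04  3.03293217e-01] [ 0.215  0.727  0.059  1.444 -0.05   0.973 -0.981]
{'vertical_fov': 68.27146277813932, 'cx': 284.5138523102696, 'cy': 214.5694116575527, 'xyz': array([ 628.80118397, -150.65968578,  373.51187607]), 'rotation': array([-0.28454469,  0.00155148, -1.26761657])}
```

View pics/w1.png

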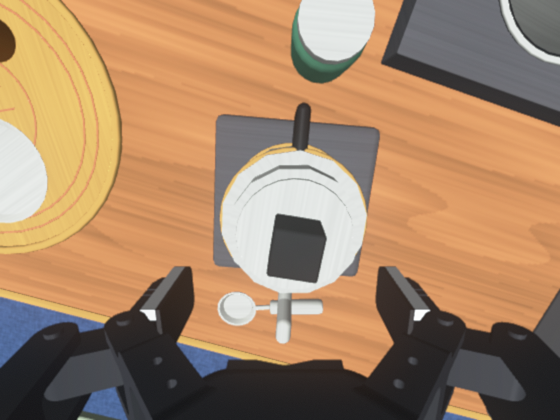

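The wrist view shows the grip at about (297,248), the cap circle around (292,220), the handle at (302,127) and the spout at (284,315). I'll segment the grip's top face.

Run:
```python
from h import *
import json
w=cv2.imread("pics/w1.png");c=json.load(open("w1.json"))
g=cv2.cvtColor(w,cv2.COLOR_BGR2GRAY)
print(g[206:290:4,264:334:4])
m=(g<75).astype(np.uint8);n,l,s,ce=cv2.connectedComponentsWithStats(m);i=l[255,295];print(s[i],ce[i])
cn=max(cv2.findContours((l==i).astype(np.uint8),0,1)[0],key=cv2.contourArea)
print(cv2.approxPolyDP(cn,4,True)[:,0].tolist())
z=np.zeros_like(w);
big=cv2.resize(w[200:296,232:360],(800,600),interpolation=cv2.INTER_CUBIC);big=np.clip(big.astype(int)*2,0,255).astype(np.uint8)
cv2.imwrite("pics/w1c.png",big)
```

```text
[[233 230 232 230 231 229 228 229 231 229 232 231 230 230 231 233 229 227]
 [233 230 232 230 231 228 227 229 230 227 230 230 230 232 230 233 228 227]
 [233 231 231 152 115 153 219 227 231 229 228 231 230 233 230 232 229 226]
 [232 232 232  60  60  60  58  58  57  65 105 149 218 231 232 231 228 226]
 [231 233 234  57  59  59  58  58  58  58  58  58  57  57  95 230 227 226]
 [230 232 226  59  59  57  58  57  57  57  56  57  58  58  55 231 227 227]
 [231 232 198  70  68  67  62  60  58  56  56  57  56  57  57 171 226 227]
 [231 231 132  74  74  75  73  72  71  70  67  64  62  58  57  75 227 228]
 [232 231  80  74  74  72  74  73  73  73  73  73  74  73  72  67 229 230]
 [233 232  64  73  73  72  73  73  73  72  73  73  73  74  73  66 228 231]
 [234 234  67  72  72  72  73  74  72  72  72  72  73  73  73 105 228 231]
 [233 227  70  73  73  73  73  72  72  72  72  72  73  73  73 181 229 230]
 [232 198  71  72  72  73  72  71  73  72  72  72  72  72  72 225 231 230]
 [231 145  73  73  71  72  71  72  72  72  73  73  72  73  67 230 232 232]
 [230 111  72  73  71  72  72  73  72  73  72  72  73  73  76 230 232 234]
 [231  73  71  72  72  72  72  71  72  73  73  72  72  73 131 230 232 233]
 [232  67  71  73  72  71  73  72  72  73  72  73  73  72 210 231 231 231]
 [232  73  71  72  71  72  73  72  72  73  73  73  74  71 231 232 231 229]
 [232 233 233 219 194 137 102  71  70  72  72  73  73  68 232 233 233 229]
 [228 230 232 227 231 233 230 233 234 230 223 164 125 151 231 227 228 206]
 [196 231 227 229 232 233 231 232 233 233 231 234 230 229 228 189 170 171]]
[ 268  215   58   67 3050] [296.04590164 248.22786885]
[[277, 215], [268, 274], [315, 281], [325, 239], [319, 222]]
```

View pics/w1c.png

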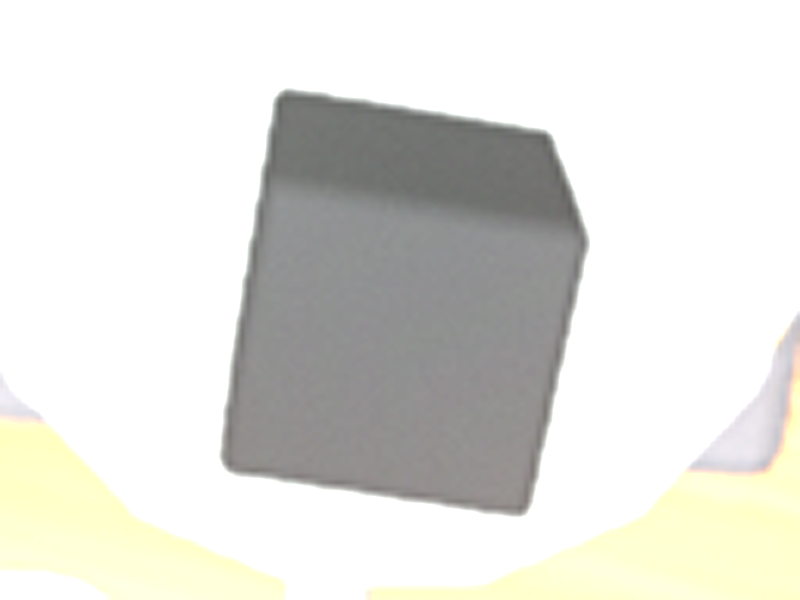

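Crop: the lighter quad is the top face, with corners near (270,185), (585,240), (525,513) and (225,468).

Run:
```python
from station import env
from h import *
import json
c=json.load(open("w1.json"))
P=np.array([[270,185],[585,240],[525,513],[225,468]])/6.25+[232,200]
W=np.array([plane(c,p,192)[:2] for p in P]);print(W,W.mean(0))
for i in range(4):
    d=W[(i+1)%4]-W[i];print(np.linalg.norm(d),np.degrees(np.arctan2(d[1],d[0]))%90)
o=env.get_obs();p=o["tcp_pos"];y=o["orientation"][2];print(p,y,np.degrees(y))
d=W.mean(0)-p[:2];print("tool dx,dy",d@[np.cos(y),np.sin(y)],d@[np.sin(y),-np.cos(y)])
# caps / collar check: dish
```

```text
[[ 567.06771971 -163.63199172]
 [ 570.92303356 -195.3529689 ]
 [ 540.41830485 -199.52277558]
 [ 536.02302108 -168.18465688]] [ 553.6080198  -181.67309827]
31.95440248703899 6.929644849903269
30.78840304000933 7.783735713489023
31.644844812418246 7.983860442104401
31.376744142636962 8.34288467490689
[ 558.9666382  -174.06413306  249.33742866] 0.3008253723110834 17.236024203876735
tool dx,dy -7.372576843270025 5.679458904474295
```

Run:
```python
from station import env
from h import *
import json
w=json.load(open("w1.json"));a,b=env.calibration("scene"),env.calibration("side")
for p in((553.6,-181.7,174),(558,-175,174)):
    print(p,proj(a,p),proj(b,p))
for nm,cal,box,th in(("scene0",a,(190,160,30,30),60),("side0",b,(307,121,24,22),60)):
    g=cv2.imread(f"pics/{nm}.png").max(2);x,y,W,H=box
    print(g[y:y+H:2,x:x+W:2])
print(tri((a,b),((204.4,173.5),(317.2,129.7))))
# cap centre from wrist: bright disc at z=156
im=cv2.imread("pics/w1.png");m=((im.min(2)>200)).astype(np.uint8);n,l,s,ce=cv2.connectedComponentsWithStats(m);i=l[200,260];print(s[i])
```

```text
(553.6, -181.7, 174) [204.10082289 173.48260056] [317.26376097 129.33360262]
(558, -175, 174) [204.34583545 174.90462317] [314.62530497 129.90621392]
[[167 169 174 172 173 175 177 173 178 178 160 115 120 121 125]
 [167 162 168 176 178 174 175 178 187 174 178 177 158 118 126]
 [163 164 164 166 168 172 148 129 151 173 187 172 176 182 159]
 [170 166 164 157 141 108  58  43  58 108 144 170 183 182 193]
 [173 169 165 119  55  44  35  37  39  45  37 116 180 185 184]
 [172 173 167  83  21  40  35  36  39  31  30 100 172 178 179]
 [174 172 170  95  18  15  32  23  33  18  21 102 176 178 174]
 [168 174 181 107  12  13  23  24  19  15  15  99 186 184 184]
 [176 183 186 123  23   7  27  14  26  22  18  98 187 192 192]
 [186 185 187 132  36  16  24  31  29   8  49 122 188 189 192]
 [185 188 185 170 129  90  48  24  29  81 149 182 187 189 190]
 [169 189 191 188 181 170 148 103 131 175 188 190 186 190 169]
 [150 165 185 186 186 184 185 185 185 191 180 184 183 163 147]
 [160 150 142 154 174 183 182 185 183 174 166 157 157 164 163]
 [119 150 160 152 150 145 146 149 154 152 161 161 163 149 126]]
[[ 57  56  55  51  65 119 160 181 191 189 190 190]
 [ 54  56  53  50  49  46  56  84 114 186 189 189]
 [ 57  54  43  51  50  52  52  48  43 180 184 186]
 [162  90  45  50  50  53  49  45  49 174 186 183]
 [201  98  39  42  43  46  48  41  56 190 187 178]
 [200  95  39  36  45  39  44  34  60 190 199 196]
 [196  94  41  41  39  45  43  36  90 196 196 196]
 [197 112  44  37  40  42  35  66 178 200 199 198]
 [197 193 162 129  70  49  58 170 199 199 196 199]
 [191 196 199 199 185 165 164 197 198 197 198 181]
 [197 195 194 196 197 198 198 199 201 196 168 145]]
(array([ 553.07151878, -180.81805891,  173.81811605]), [np.float64(0.2819108679738452), np.float64(0.2819108679739671)])
[  222   151   144   146 11818]
```

>>> carry_out([
  [-0.6,0.4,0],
  [-0.6,0.4,0.5],
  [-0.6,0.4,1],
  [-0.6,0.4,2],
  [-0.6,0.4,3],
], fingers=[1,1,1,1,1], turn=[5,9.4,9.4,9.4,9.4])

```text
t: 1.82
tcp_pos: [553.2, -182.0, 219.5]
orientation: [3.142, 0.0, 0.136]
contact_force: [0.8, 0.1, 0.2]
grip_width: 85.3
finger_force: 0.0
```

>>> carry_out([
  [0,0,1],
  [0,0,2],
  [0,0,3],
  [0,0,4],
  [0,0,4],
], fingers=[1,1,1,1,1], turn=[0,0,0,0,0])

```text
t: 2.23
tcp_pos: [552.9, -181.4, 178.0]
orientation: [-3.14, 0.002, 0.134]
contact_force: [0.4, -0.5, -0.6]
grip_width: 85.6
finger_force: 0.0
```

>>> carry_out([
  [0,0,0],
  [0,0,0],
  [0,0,0],
  [0,0,0],
  [0,0,0],
], fingers=[0.3,0.3,0.3,0.3,0.3], turn=[0,0,0,0,0], grip_force=40)

```text
t: 2.65
tcp_pos: [553.8, -181.5, 180.5]
orientation: [3.141, -0.001, 0.134]
contact_force: [0.2, 0.2, 3.6]
grip_width: 33.1
finger_force: 40.5
```

>>> carry_out([
  [0,0,0],
  [0,0,0],
  [0,0,0],
  [0,0,0],
  [0,0,0],
], fingers=[0.3,0.3,0.3,0.3,0.3], turn=[0,0,-5,-10,-15], grip_force=80)

```text
t: 3.07
tcp_pos: [554.0, -181.6, 180.7]
orientation: [3.141, -0.001, 0.4]
contact_force: [0.6, 0.5, 5.6]
grip_width: 32.9
finger_force: 79.8
```

>>> carry_out([
  [0,0,0],
  [0,0,0],
  [0,0,0],
  [0,0,0],
  [0,0,0],
], fingers=[0.3,0.3,0.3,0.3,0.3], turn=[-5,-10,-15,-20,-20])

```text
t: 3.48
tcp_pos: [554.0, -181.6, 180.7]
orientation: [3.141, -0.001, 0.751]
contact_force: [0.1, 0.1, 7.0]
grip_width: 33.1
finger_force: 79.9
```

```bash
cat > s.py <<'E'
from station import env
import numpy as np
o=env.get_obs()
for k in("t","tcp_pos","orientation","contact_force","torque","grip_width","finger_force","qpos"):print(k,np.round(o[k],3))
E
python3 s.py
```

```text
t 3.483
tcp_pos [ 554.03 -181.59  180.67]
orientation [ 3.141e+00 -1.000e-03  7.510e-01]
contact_force [0.119 0.078 6.955]
torque [0.175 0.067 0.221]
grip_width 33.086
finger_force 79.889
qpos [ 0.305  0.803 -0.087  1.543  0.086  0.798 -0.636]
```

>>> carry_out([
  [0,0,0],
  [0,0,0],
  [0,0,0],
  [0,0,0],
  [0,0,0],
], fingers=[0.3,0.3,0.3,0.3,0.3], turn=[-5,-10,-15,-20,-20])

```text
t: 3.9
tcp_pos: [553.9, -181.9, 180.7]
orientation: [3.14, -0.0, 1.099]
contact_force: [-1.1, -2.9, 8.0]
grip_width: 32.4
finger_force: 80.0
```

>>> carry_out([
  [0,0,0],
  [0,0,0],
  [0,0,0],
  [0,0,0],
  [0,0,0],
], fingers=[0.3,0.3,0.3,0.3,0.3], turn=[-5,-10,-15,-20,-20])

```text
t: 4.32
tcp_pos: [553.8, -181.7, 180.7]
orientation: [3.141, 0.0, 1.449]
contact_force: [-1.7, 0.9, 9.2]
grip_width: 32.9
finger_force: 80.2
```

```bash
python3 s.py
```

```text
t 4.317
tcp_pos [ 553.802 -181.651  180.662]
orientation [3.141 0.    1.449]
contact_force [-1.681  0.904  9.237]
torque [0.23  0.54  0.634]
grip_width 32.857
finger_force 80.233
qpos [ 0.406  0.813 -0.29   1.539  0.285  0.83  -0.113]
```

>>> carry_out([
  [0,0,0],
  [0,0,0],
  [0,0,0],
  [0,0,0],
  [0,0,0],
], fingers=[0.3,0.3,0.3,0.3,0.3], turn=[-3,-6,-9,-12,-12])

```text
t: 4.73
tcp_pos: [554.0, -181.5, 180.7]
orientation: [3.14, 0.0, 1.656]
contact_force: [0.1, 0.2, 7.3]
grip_width: 33.0
finger_force: 80.1
```

```bash
python3 s.py
python3 - <<'E'
from station import env
import cv2
cv2.imwrite("pics/w2.png",env.capture("wrist"))
E
```

```text
t 4.733
tcp_pos [ 553.958 -181.527  180.664]
orientation [3.14  0.    1.656]
contact_force [0.079 0.243 7.292]
torque [0.118 0.254 0.158]
grip_width 33.039
finger_force 80.082
qpos [ 0.435  0.819 -0.35   1.538  0.341  0.844  0.045]
```

View pics/w2.png

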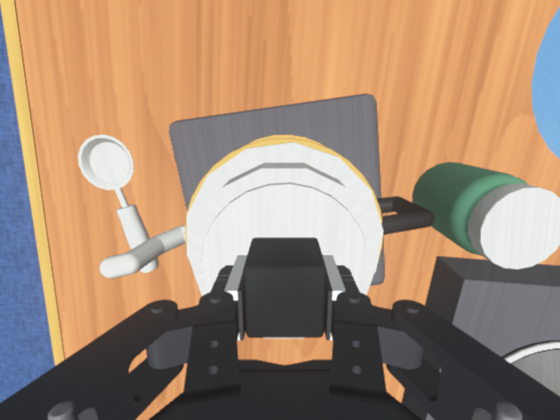

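The grip (285,290) stays square between the pads, so it is turning with the fingers. The torque has dropped from 0.63 to 0.16 N m, which means the catch has given way. I'll turn on to the stop.

>>> carry_out([
  [0,0,0],
  [0,0,0],
  [0,0,0],
  [0,0,0],
  [0,0,0],
], fingers=[0.3,0.3,0.3,0.3,0.3], turn=[-3,-6,-9,-12,-12])

```text
t: 5.2
tcp_pos: [554.0, -181.6, 180.7]
orientation: [3.14, 0.001, 1.865]
contact_force: [-0.5, -0.1, 7.5]
grip_width: 33.0
finger_force: 80.1
```

>>> carry_out([
  [0,0,0],
  [0,0,0],
  [0,0,0],
  [0,0,0],
  [0,0,0],
], fingers=[0.3,0.3,0.3,0.3,0.3], turn=[-3,-6,-9,-10,-10])

```text
t: 5.62
tcp_pos: [554.0, -181.7, 180.7]
orientation: [3.141, 0.001, 2.037]
contact_force: [-0.5, 0.3, 6.4]
grip_width: 33.1
finger_force: 80.0
```

```bash
python3 s.py
```

```text
t 5.617
tcp_pos [ 553.981 -181.695  180.691]
orientation [3.141e+00 1.000e-03 2.037e+00]
contact_force [-0.453  0.342  6.44 ]
torque [0.025 0.22  0.204]
grip_width 33.137
finger_force 80.02
qpos [ 0.487  0.832 -0.458  1.536  0.44   0.876  0.34 ]
```

Turned 1.90 rad and the torque is still low. Continuing in small steps.

>>> carry_out([
  [0,0,0],
  [0,0,0],
  [0,0,0],
  [0,0,0],
  [0,0,0],
], fingers=[0.3,0.3,0.3,0.3,0.3], turn=[-2,-4,-6,-8,-8])

```text
t: 6.03
tcp_pos: [553.6, -181.3, 180.7]
orientation: [3.141, -0.001, 2.175]
contact_force: [-4.3, 4.3, 11.2]
grip_width: 33.0
finger_force: 88.4
```

```bash
python3 s.py
```

```text
t 6.033
tcp_pos [ 553.565 -181.343  180.679]
orientation [ 3.141e+00 -1.000e-03  2.175e+00]
contact_force [-4.323  4.294 11.186]
torque [ 0.862  0.84  -2.574]
grip_width 32.963
finger_force 88.355
qpos [ 0.505  0.838 -0.497  1.536  0.473  0.889  0.449]
```

That is the solid stop, at about 2.04 rad with 2.6 N m. I'll ease back 2 degrees and lift.

>>> carry_out([
  [0,0,0],
  [0,0,0],
  [0,0,-0.4],
  [0,0,-0.8],
  [0,0,-1.2],
], fingers=[0.3,0.3,0.3,0.3,0.3], turn=[2,2,2,2,2])

```text
t: 6.45
tcp_pos: [553.2, -181.7, 191.9]
orientation: [-3.14, -0.001, 2.141]
contact_force: [-0.5, -0.2, -13.9]
grip_width: 32.7
finger_force: 80.7
```

```bash
python3 s.py
```

```text
t 6.45
tcp_pos [ 553.192 -181.704  191.852]
orientation [-3.140e+00 -1.000e-03  2.141e+00]
contact_force [ -0.517  -0.197 -13.892]
torque [-0.02  -0.017 -0.531]
grip_width 32.682
finger_force 80.675
qpos [ 0.504  0.823 -0.494  1.523  0.455  0.913  0.431]
```

>>> carry_out([
  [0,0,-0.5],
  [0,0,-1],
  [0,0,-1.5],
  [0,0,-2],
  [0,0,-2],
], fingers=[0.3,0.3,0.3,0.3,0.3], turn=[0,0,0,0,0])

```text
t: 6.87
tcp_pos: [554.1, -181.5, 213.4]
orientation: [3.14, 0.001, 2.141]
contact_force: [0.3, 0.0, -1.8]
grip_width: 32.8
finger_force: 81.4
```

```bash
python3 s.py
python3 - <<'E'
from station import env
import cv2,numpy as np
a=env.capture("scene")[140:250,150:290];b=env.capture("side")[90:200,255:395]
cv2.imwrite("pics/l1.png",cv2.resize(np.hstack([a,b]),(784,308),interpolation=cv2.INTER_CUBIC))
E
```

```text
t 6.867
tcp_pos [ 554.117 -181.538  213.356]
orientation [3.140e+00 1.000e-03 2.141e+00]
contact_force [ 0.256  0.031 -1.828]
torque [ 0.027 -0.043 -0.031]
grip_width 32.817
finger_force 81.375
qpos [ 0.509  0.797 -0.507  1.498  0.438  0.96   0.447]
```

View pics/l1.png

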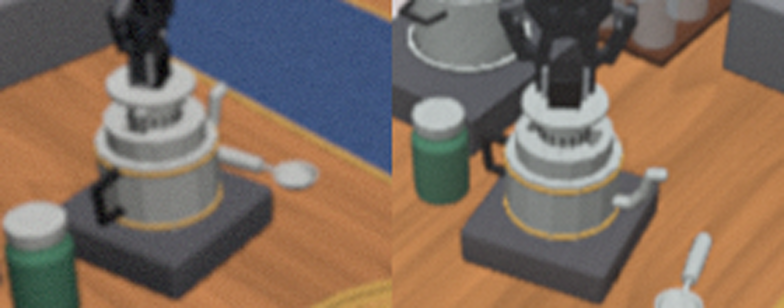

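The infuser is clear and upright: the cap is up at (150,85) with the basket below it. I'll raise it fully, then compute the transfer and the glass clearances.

>>> carry_out([
  [0,0,-1.2],
  [0,0,-2.4],
  [0,0,-3.6],
  [0,0,-4.8],
  [0,0,-5.5],
], fingers=[0.3,0.3,0.3,0.3,0.3], turn=[0,0,0,0,0])

```text
t: 7.38
tcp_pos: [553.8, -181.5, 267.9]
orientation: [3.141, 0.0, 2.141]
contact_force: [0.2, -0.6, -2.2]
grip_width: 32.7
finger_force: 81.4
```

```bash
python3 s.py
python3 - <<'E'
from station import env
from h import *
a,b=env.calibration("scene"),env.calibration("side")
B=env.capture("side");A=env.capture("scene")
for im,c,(x,y,w,h) in((A,a,(280,240,62,45)),(B,b,(232,228,60,48))):
    p=im.astype(int);m=np.zeros(p.shape[:2],np.uint8);q=p[y:y+h,x:x+w];m[y:y+h,x:x+w]=(q.max(2)-q.min(2)<30)&(q.min(2)>110)
    cn=max(cv2.findContours(m,0,1)[0],key=cv2.contourArea)[:,0]
    for z in (14,17):
        W=np.array([plane(c,v,z)[:2] for v in cn]).astype(np.float32);print(z,cv2.minEnclosingCircle(W),cv2.fitEllipse(W))
for uA,uB in(((276.5,266),(217.5,209)),((289.5,283),(191,221)),((322,277),(200.5,242.5))):print(tri((a,b),(uA,uB)), plane(b,uB,91))
# glasses tops
m=cv2.inRange(cv2.cvtColor(B,cv2.COLOR_BGR2HSV),(2,150,40),(13,255,220));m[:,:170]=0;m[:,235:]=0;m[:200]=0;m[275:]=0
n,l,s,ce=cv2.connectedComponentsWithStats(m)
print([(s[i].tolist(),ce[i].round(1)) for i in range(1,n) if s[i,4]>30])
# tray centre from side
print(plane(b,(238.5,254),10)[:2])
E
```

```text
t 7.383
tcp_pos [ 553.834 -181.503  267.94 ]
orientation [3.141 0.    2.141]
contact_force [ 0.245 -0.647 -2.222]
torque [-0.044  0.029 -0.03 ]
grip_width 32.689
finger_force 81.386
qpos [ 0.518  0.737 -0.533  1.418  0.394  1.093  0.488]
14 ((477.2583312988281, 154.90565490722656), 62.524967193603516) ((475.28515625, 150.713623046875), (110.38516998291016, 123.58283233642578), 73.7049331665039)
17 ((480.0360107421875, 157.2168426513672), 62.30575180053711) ((478.0697326660156, 153.03944396972656), (109.99807739257812, 123.14946746826172), 73.7049331665039)
14 ((481.7764892578125, 156.5664825439453), 61.86259841918945) ((481.5921936035156, 156.7190704345703), (120.2484359741211, 121.4322509765625), 149.5349578857422)
17 ((480.1240234375, 158.16445922851562), 61.661746978759766) ((479.9403991699219, 158.31654357910156), (119.85813903808594, 121.03812408447266), 149.5349884033203)
(array([620.40330292, 168.45492252,  93.03818695]), [np.float64(1.3179291884658293), np.float64(1.3179291884657693)]) [622.71200076 165.79479883  91.        ]
(array([644.48038796, 237.59372968,  95.7400497 ]), [np.float64(2.2792629165410325), np.float64(2.2792629165410183)]) [646.99523455 237.79026322  91.        ]
(array([574.16705712, 272.18649553,  93.44680713]), [np.float64(0.37646819416031524), np.float64(0.37646819416038324)]) [575.72795534 271.50330005  91.        ]
[([207, 201, 20, 18, 224], array([216.6, 209.8])), ([179, 213, 22, 17, 266], array([189.6, 220.9])), ([222, 219, 6, 16, 33], array([225.2, 226.8])), ([188, 233, 23, 19, 260], array([198.4, 242.5])), ([199, 256, 13, 13, 43], array([204.7, 262. ]))]
[525.5231633  200.23355563]
```

The dish centre is (480,158) and the nearest glass is 140 mm away, so there is plenty of clearance. Carrying it over now.

>>> carry_out([
  [2,0.7,0],
  [4.6,1.7,0],
  [7.2,2.7,0],
  [9.8,3.6,0],
  [12.4,4.6,0],
], fingers=[0.3,0.3,0.3,0.3,0.3], turn=[0,0,0,0,0])

```text
t: 7.9
tcp_pos: [524.7, -51.3, 266.2]
orientation: [-3.141, -0.001, 2.141]
contact_force: [0.9, 0.9, -2.4]
grip_width: 32.9
finger_force: 81.4
```

>>> carry_out([
  [2.6,1,0],
  [5.2,1.9,0],
  [7.8,2.9,0],
  [10.4,3.9,0],
  [13,4.8,0],
], fingers=[0.3,0.3,0.3,0.3,0.3], turn=[0,0,0,0,0])

```text
t: 8.32
tcp_pos: [495.1, 84.3, 266.3]
orientation: [-3.141, -0.0, 2.141]
contact_force: [0.7, -0.1, -2.4]
grip_width: 33.0
finger_force: 81.4
```

>>> carry_out([
  [2.4,0.9,0],
  [4.6,1.7,0],
  [6.2,2.3,0],
  [7.2,2.7,0],
  [7.2,2.7,0],
], fingers=[0.3,0.3,0.3,0.3,0.3], turn=[0,0,0,0,0])

```text
t: 8.73
tcp_pos: [479.0, 160.1, 266.6]
orientation: [-3.141, -0.001, 2.143]
contact_force: [0.7, 0.8, -0.8]
grip_width: 32.7
finger_force: 81.4
```

```bash
python3 s.py
python3 - <<'E'
from station import env
import cv2,numpy as np
a=env.capture("scene")[150:310,220:380];b=env.capture("side")[130:290,180:340]
cv2.imwrite("pics/l2.png",cv2.resize(np.hstack([a,b]),(800,400),interpolation=cv2.INTER_CUBIC))
E
```

```text
t 8.733
tcp_pos [478.95  160.13  266.584]
orientation [-3.141e+00 -1.000e-03  2.143e+00]
contact_force [ 0.716  0.811 -0.826]
torque [ 0.006  0.016 -0.008]
grip_width 32.746
finger_force 81.406
qpos [-0.104  0.614 -0.503  1.701  0.355  0.919 -0.175]
```

View pics/l2.png

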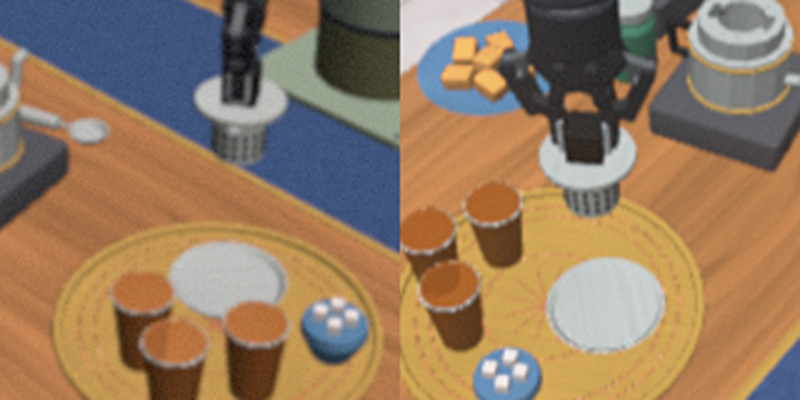

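The infuser hangs upright above the dish. In the scene view it is at (240,130) and the dish at (228,278). Lowering, slowly at the end.

>>> carry_out([
  [0,0,2],
  [0,0,4],
  [0,0,6.5],
  [0,0,9],
  [0,0,11],
], fingers=[0.3,0.3,0.3,0.3,0.3], turn=[0,0,0,0,0])

```text
t: 9.25
tcp_pos: [479.6, 156.6, 155.3]
orientation: [-3.14, 0.0, 2.139]
contact_force: [-0.2, 0.1, -2.0]
grip_width: 32.8
finger_force: 81.5
```

>>> carry_out([
  [0,0,1.5],
  [0,0,2.7],
  [0,0,3.7],
  [0,0,4.5],
  [0,0,5],
], fingers=[0.3,0.3,0.3,0.3,0.3], turn=[0,0,0,0,0])

```text
t: 9.67
tcp_pos: [479.7, 157.2, 106.1]
orientation: [-3.141, 0.0, 2.14]
contact_force: [0.9, -0.7, -2.8]
grip_width: 32.8
finger_force: 81.5
```

>>> carry_out([
  [0,0,0.1],
  [0,0,0.3],
  [0,0,0.5],
  [0,0,0.6],
  [0,0,0.6],
], fingers=[0.3,0.3,0.3,0.3,0.3], turn=[0,0,0,0,0])

```text
t: 10.08
tcp_pos: [479.6, 158.2, 101.1]
orientation: [3.141, -0.0, 2.141]
contact_force: [0.7, 0.4, -3.0]
grip_width: 33.2
finger_force: 81.5
```

```bash
python3 s.py
```

```text
t 10.083
tcp_pos [479.623 158.222 101.114]
orientation [ 3.141 -0.     2.141]
contact_force [ 0.75   0.448 -2.992]
torque [-0.005  0.02   0.011]
grip_width 33.197
finger_force 81.504
qpos [-0.204  0.859 -0.327  1.886  0.548  0.486 -0.347]
```

>>> carry_out([
  [0,0,0.1],
  [0,0,0.2],
  [0,0,0.3],
  [0,0,0.3],
  [0,0,0.3],
], fingers=[0.3,0.3,0.3,0.3,0.3], turn=[0,0,0,0,0])

```text
t: 10.5
tcp_pos: [479.6, 158.3, 98.0]
orientation: [3.142, -0.0, 2.141]
contact_force: [0.4, 1.1, -3.2]
grip_width: 33.0
finger_force: 81.5
```

>>> carry_out([
  [0,0,0.05],
  [0,0,0.1],
  [0,0,0.15],
  [0,0,0.15],
  [0,0,0.15],
], fingers=[0.3,0.3,0.3,0.3,0.3], turn=[0,0,0,0,0])

```text
t: 10.92
tcp_pos: [479.5, 158.2, 96.5]
orientation: [-3.142, -0.0, 2.141]
contact_force: [-0.8, 1.1, -2.2]
grip_width: 33.0
finger_force: 81.5
```

>>> carry_out([
  [0,0,0.05],
  [0,0,0.1],
  [0,0,0.1],
  [0,0,0.1],
  [0,0,0.1],
], fingers=[0.3,0.3,0.3,0.3,0.3], turn=[0,0,0,0,0])

```text
t: 11.33
tcp_pos: [479.6, 158.3, 95.7]
orientation: [3.141, -0.0, 2.141]
contact_force: [-2.3, -0.2, 4.5]
grip_width: 32.9
finger_force: 82.0
```

>>> carry_out([
  [0,0,0.05],
  [0,0,0.1],
  [0,0,0.1],
  [0,0,0.1],
  [0,0,0.1],
], fingers=[0.3,0.3,0.3,0.3,0.3], turn=[0,0,0,0,0])

```text
t: 11.75
tcp_pos: [479.6, 158.3, 95.6]
orientation: [3.141, 0.0, 2.141]
contact_force: [-7.5, -1.4, 30.9]
grip_width: 32.9
finger_force: 85.7
```

It has touched down. I'll ease up 1 mm, soften the grip, and open.

>>> carry_out([
  [0,0,-0.1],
  [0,0,-0.1],
  [0,0,-0.1],
  [0,0,-0.1],
  [0,0,-0.1],
], fingers=[0.3,0.3,0.3,0.3,0.3], turn=[0,0,0,0,0], grip_force=20)

```text
t: 12.17
tcp_pos: [479.7, 158.4, 95.7]
orientation: [3.141, -0.0, 2.141]
contact_force: [-1.8, -0.3, 7.5]
grip_width: 32.7
finger_force: 82.8
```

>>> carry_out([
  [0,0,0],
  [0,0,0],
  [0,0,0],
  [0,0,0],
  [0,0,0],
], fingers=[0.45,0.55,0.7,0.85,0.85], turn=[0,0,0,0,0])

```text
t: 12.58
tcp_pos: [479.6, 158.2, 95.4]
orientation: [-3.142, -0.0, 2.141]
contact_force: [-0.8, -0.3, 1.5]
grip_width: 72.6
finger_force: 0.0
```

>>> carry_out([
  [0,0,-0.5],
  [0,0,-1.5],
  [0,0,-3],
  [0,0,-5],
  [0,0,-7],
], fingers=[0.85,0.85,0.85,0.85,0.85], turn=[0,0,0,0,0])

```text
t: 13.0
tcp_pos: [479.3, 158.2, 166.5]
orientation: [-3.141, -0.0, 2.141]
contact_force: [0.4, 0.2, 0.2]
grip_width: 72.5
finger_force: 0.0
```

>>> carry_out([
  [0,0,-3],
  [0,0,-6],
  [0,0,-9],
  [0,0,-11],
  [0,0,-11],
], fingers=[0.85,0.85,0.85,0.85,0.85], turn=[0,0,0,0,0])

```text
t: 13.42
tcp_pos: [480.3, 158.7, 279.5]
orientation: [3.136, 0.001, 2.141]
contact_force: [0.8, -0.3, 1.1]
grip_width: 72.5
finger_force: 0.0
```

```bash
python3 s.py
python3 - <<'E'
from station import env
import cv2,numpy as np
a=env.capture("scene")[180:340,230:390];b=env.capture("side")[150:310,170:330]
cv2.imwrite("pics/f.png",cv2.resize(np.hstack([a,b]),(800,400),interpolation=cv2.INTER_CUBIC))
E
```

```text
t 13.417
tcp_pos [480.31  158.724 279.456]
orientation [3.136e+00 1.000e-03 2.141e+00]
contact_force [ 0.765 -0.321  1.113]
torque [ 0.007 -0.035  0.014]
grip_width 72.494
finger_force 0.0
qpos [-0.093  0.598 -0.515  1.681  0.349  0.949 -0.168]
```

View pics/f.png

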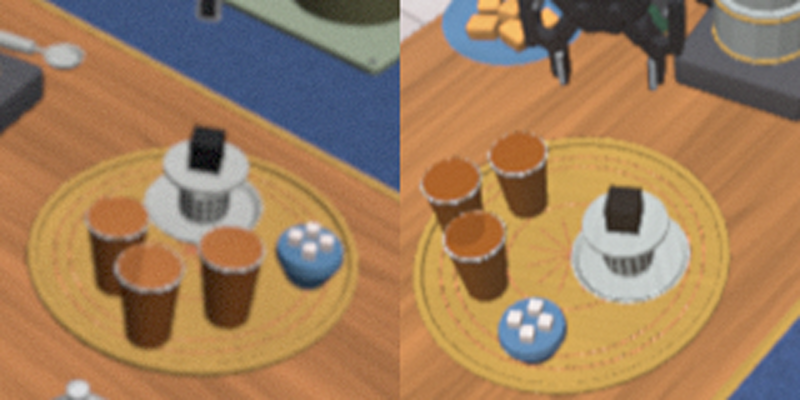

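The infuser stands upright in the middle of the steel dish (scene crop 205,180; side crop 627,240). The gripper is clear and the glasses and sugar bowl haven't moved.

```bash
python3 -c "
from station import env
print(env.close_job())"
```

```text
the job is handed in; nothing more can be done
None
```

I turned the infuser to its solid stop (about 2.04 rad), lifted it out, set it upright in the steel drip dish and let go; the job is handed in at about 13.5 s, and no verdict was shown.

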